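# Pin the die plate in line and close the die cup

## Robot

A 6-joint arm with a two-finger parallel gripper is mounted at the origin on the work surface. World frame = base frame: x ahead of the robot, y to its left, z up, the work surface at z = 0. Lengths are in mm, angles in degrees, forces in N, time in s.
With the tool pointing down it reaches from about 350 to 850 mm from the base axis. Payload 8.1 kg.
Tool frame: the origin (TCP) lies at the very end of the fingers, on their centre line; the grasp point (between the pads) lies 19 mm behind it (r.grip_depth is the distance from the TCP to the grasp point, in mm); y points along the fingers, z is the direction in which the jaws open and shut, and the axes are right-handed (so a half turn about y gives the same grasp; the last joint's range is limited). The gripper opens to 85 mm and grips with 20 to 120 N. Pads are 22 mm wide; open, the fingers measure 114 mm over their backs; the gripper's body (76 mm by 85 mm) begins 54 mm behind the grasp point. The pads swing forward as they close: fully open they stand 13 mm farther back than shut.
Start: joints at [-73.533, 7.471, 85.268, -0, 87.261, -4.893], TCP at [218.555, -558.784, 231.292] pointing down, gripper open.
Joint ranges: [-169.43, 169.43], [-51.17, 129.36], [1.28, 143.12], [-76.62, 256.62], [0, 156.53], [-152.29, 152.29]. Speed limits (degrees/s): [136.94, 136.94, 159.86, 180, 180, 180].

## Interface

Orientations are given as [roll, pitch, yaw] about the fixed x, y, z axes, in that order (R = Rz(yaw) Ry(pitch) Rx(roll)).
In Python, from bench import readout, eyes, r gives the robot as it stands. The module is installed in compiled form; this text tells all that it offers.
- The arm moves only by the tool move_arm, never from a script. Its argument "motion" is text: rows parted by semicolons, each of 6 numbers parted by spaces: the shift along the world's x, y, z in cm, then the turn, a rotation vector about the world's x, y, z in degrees. A call has 1 to 10 rows; each row is the pose to reach, as a shift and turn from the pose commanded when the call began; what a row does not reach only later rows make up. A row lasts 1/12 s, in which the tool goes at most 41.7 mm and 7.16 degrees, less where a joint would pass 70% of its speed; a pose out of reach is approached as far as the arm can. A call with a gripper value outside its range is refused whole. "fingers" is the finger opening in cm, from 0 to 8.54, set as the call begins (left out, the last holds). The fingers move at their own pace and stop on an object; "squeeze" is the grip in N (left out, the last holds). Time passes only in rows, so rows that repeat a pose let the fingers close. It gives the time, the measured TCP pose, the force and the opening at its end, in the units of the state.
- readout.sense(): the state, without advancing time (a new reading comes with each control period).
- eyes.snapshot(name): name is "scene" or "top" or "wrist"; returns a dict with "image" (480x640x3 uint8, blue, green, red), "fx", "fy", "cx", "cy" (pixels), "world_to_cam" (4x4, takes a point from world to camera coordinates). Camera axes: x right, y down, z forward; pixel columns grow to the right and rows downward; lengths in mm; the calibration is good to about 2 mm. A picture is of the moment at which its call begins. There is no depth.
- r.hand_in(): hands the job in, once; it reports no verdict.
The state is a dict: "time": time; "joint_pos": joint angles; "qd": joint speeds; "joint_efforts": joint torques, N m; "tool_pos": TCP position; "tcp_rot": TCP orientation; "ft_force": force on the tool from outside, world axes, zero at the start; "wrist_torque": the same for the moment, N m; "finger_gap": finger opening in mm.
Only numpy, scipy, OpenCV 4.12 (cv2) and the standard library are available. Lean on these libraries where they do the work, as an engineer would, in place of code of your own. Each camera call takes 0.05 s, during which the arm holds its last target. There are 200 camera calls.

## Task

Set up the punching jig: drive the yellow-handled tapered pin through the hole of the loose die plate and into the block below until its collar sits fully home on the plate, so that it pulls the two holes into line. Then set the orange cover on the die cup, seated and level, let go of everything, and leave the other tools and things on the bench where they are.

Things in the scene. Friction and masses are not known exactly. Their poses are not given: they have to be found in the camera images.
- jig_hole (a point): Mouth of the round hole (26 mm wide, open right down to the bench) in the fixed dark-wood jig block, at the block's top face, 62 mm above the bench. Block footprint 132 mm (its x) by 220 mm (its y), reaching 55 mm to +y and 165 mm to -y of the hole; the die plate lies loose on it between two steel side rails along y (9 mm of play on each side, rails as high as the plate). z is up
- plate_hole (a point): Centre of the top edge of the round through hole (26 mm wide) in the loose aluminium die plate: 12 mm thick, 100 mm wide (x), 190 mm long (y), about 0.55 kg, reaching 40 mm to +y and 150 mm to -y of the hole. Flat on the jig block, so this point is 74 mm above the bench; at the start 4 to 7.5 mm out of line with the block's hole. Plate, block and pin are lightly oiled: it slides at a few newtons
- cup_rim (a point): Centre of the rim of the round dark-steel die cup fixed on the die plate, 110 mm to the plate's -y from the plate's hole. Outside diameter 76 mm, inside 66 mm, rim 28 mm above the plate's top face, 24 mm deep
- pin_mid (a point): Half-way point (62.5 mm above the tip) on the axis of the tapered steel alignment pin, 125 mm long, about 0.25 kg. Its z runs from the tip up to the handle: tip 7 mm wide, tapering out to 24 mm at 50 mm from the tip, straight 24 mm wide up to 68 mm, then a collar 36 mm wide and 10 mm thick, then the round yellow handle 28 mm wide and 47 mm long. At the start it stands upright in one of the rack's three slots with its collar on the rack's top
- cover_mid (a point): Half-way point (25 mm up) on the axis of the round cover, about 0.2 kg, z up. From below: steel spigot 60 mm wide and 8 mm high that goes inside the cup's rim, orange disc 84 mm wide and 8 mm thick that rests on the rim, brass knob 24 mm wide and 34 mm high. At the start it stands on the bench on its spigot, 50 mm tall in all
- rack: Fixed wooden tool rack, origin at the centre of its underside, 175 mm long (x), 64 mm wide (y), 74 mm high, with three slots 28 mm wide in a row along x at -54, 0 and +54 mm. The rack and the cover with its two neighbours (tin and puck) swap sides of the jig from start to start
- punch_a: Loose punch with a black handle standing in a rack slot, same handle, collar and length as the pin (125 mm); origin at its lower end. Leave alone
- punch_b: Loose punch with a red handle standing in a rack slot, same handle, collar and length as the pin (125 mm); origin at its lower end. Leave alone
- tin: Tin can, 54 mm wide, 100 mm high, standing near the cover; origin under its centre. Leave alone
- puck: Dark steel disc, 60 mm wide, 34 mm high, standing near the cover; origin under its centre. Leave alone
- jar: Amber glass jar, 60 mm wide, 85 mm high; origin under its centre. Leave alone
- hammer: Hammer about 260 mm long lying beyond the jig. Leave alone
- pen_pot: Fixed terracotta pot of pens, 80 mm wide, pens up to 180 mm high; origin under its centre
There are look-alikes about, which are no part of the job. What is shaped like the part that bears cover_mid but green is not meant.

How it is judged (in metres and radians):
On the way, in this order (a step that is already met when the one before it is completed fails the run):
1. the pin is driven home through plate and block, and the two holes are in line (horizontal distance between each of pin_mid, plate_hole and jig_hole below 0.003 m and z of pin_mid in the frame of jig_hole below 0.0095 m and z of plate_hole in the frame of jig_hole below 0.014 m), for 0.2 s.
2. then the cover is set on the cup's rim, seated and level (horizontal distance between cover_mid and cup_rim below 0.006 m and z of cover_mid in the frame of cup_rim below 0.02 m and angle between cover_mid's own z axis and vertical below 0.06 rad), for 0.2 s.
At the end, for the whole second after the job is handed in: Pin upright (0.08 rad), collar within 3 mm of the plate's top, axis within 3 mm of the block's hole; plate flat on the block, holes within 3 mm of each other; cover on the cup's rim (height within 3 mm), centred within 6 mm, level within 0.06 rad; all released (all of step 1 and all of step 2 and angle between pin_mid's own z axis and vertical below 0.08 rad and z of cover_mid in the frame of cup_rim above 0.014 m); the robot touches nothing.
It fails at once if another tool or thing on the bench is shifted by more than 20 mm or knocked over (distance of any of punch_a, punch_b, tin, puck, jar, hammer from where it was at the start of the episode above 0.02 m or angle between any of tin, jar's own z axis and vertical above 0.5 rad).
It also fails if it takes over 67 s, if anything falls off the work surface, if the arm or the gripper's body presses on something with over 40 N, if the wrist force passes 120 N, or if a joint passes its speed limit or range.

## Working session

There is one attempt and no reset: what is moved stays moved. The work goes in short steps, Python scripts to look and compute and a tool call to move; the robot and the scene stay as the last step left them, time stands still between calls to the robot, and variables do not carry over. Pictures are saved under pics/ and viewed, about 8 in all and at most 12, crops included, and the job is handed in when it is done.

Besides the shell and the picture viewer there is one more tool, called by a JSON object that holds its "fn" and its "kwargs". move_arm: Moves the arm, as the interface text tells. Its arguments: {"type":"object","properties":{"motion":{"type":"string"},"fingers":{"type":"number"},"squeeze":{"type":"number"}},"required":["motion"]}

```bash
mkdir -p pics; cat > h.py <<'E'
import numpy as np, cv2
from bench import readout, eyes, r
def snap(n,f=None):
    s=eyes.snapshot(n)
    if f: cv2.imwrite('pics/'+f,s['image'])
    return s
def ray(s,u,v):
    M=np.array(s['world_to_cam']);R=M[:3,:3];t=M[:3,3]
    return -R.T@t, R.T@np.array([(u-s['cx'])/s['fx'],(v-s['cy'])/s['fy'],1])
def onz(s,u,v,z):
    c,d=ray(s,u,v); return c+d*(z-c[2])/d[2]
def proj(s,p):
    M=np.array(s['world_to_cam']);q=M[:3,:3]@np.array(p,float)+M[:3,3]
    return np.array([s['fx']*q[0]/q[2]+s['cx'],s['fy']*q[1]/q[2]+s['cy']])
E
python3 - <<'E'
from h import *
a=snap('scene','scene0.png');b=snap('top','top0.png')
import pickle;pickle.dump({'scene':a,'top':b},open('s0.pkl','wb'))
for s in(a,b): print(ray(s,320,240),s['fx'])
print(readout.sense())
E
```

```text
(array([1300.57584587, -494.64087482,  881.2223157 ]), array([-0.57802671,  0.44545415, -0.68385385])) 557.0113702964264
(array([ 496.77656489,   13.41999131, 1189.24320281]), array([ 0.08627933, -0.00361797, -0.996302  ])) 548.1680197492501
{'time': 0.1, 'joint_pos': array([-7.35322652e+01,  7.51228871e+00,  8.53236100e+01,  1.51499682e-03,
        8.72605697e+01, -4.89188363e+00]), 'qd': array([-0.11228439, -0.15316148, -0.1383523 , -0.08678182,  0.02417767,
        0.01998028]), 'joint_efforts': array([ 1.06098661e-06, -5.70952427e+01, -5.01941872e+01, -1.93915671e-04,
        8.03346746e-03,  6.42308623e-05]), 'tool_pos': array([ 218.43337658, -558.29720787,  230.3281371 ]), 'tcp_rot': array([-9.00959880e+01,  9.73404261e-03, -1.58640463e+02]), 'ft_force': array([-0.16330357,  0.44473175, -0.43591486]), 'wrist_torque': array([-0.00782335,  0.04990318,  0.02492285]), 'finger_gap': 85.85745688135162}
```

View pics/top0.png

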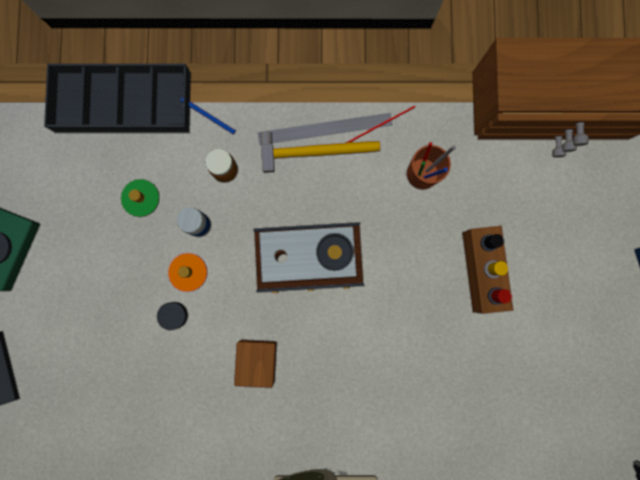

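View pics/scene0.png

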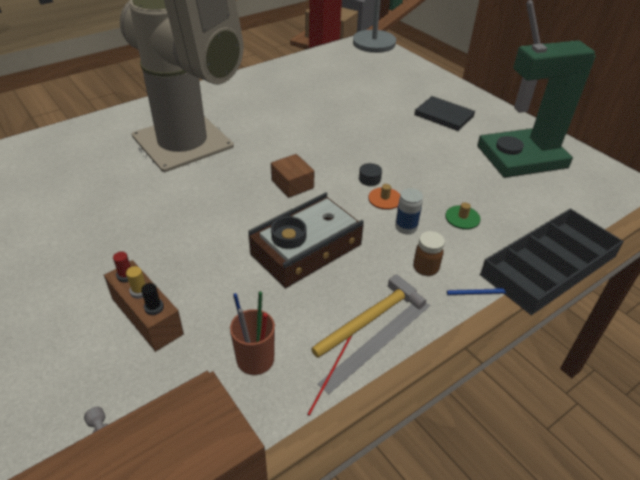

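The top view shows the rack at (490,270), with black (494,242), yellow (499,268) and red (501,296) handles. It also shows the orange cover (188,272), the green look-alike (140,198), the plate hole (281,256) and the cup (335,252).

Candidates:
- **Pin:** yellow (499,268), against black (494,242) and red (501,296).
- **Cover:** orange (188,272), against green (140,198) and puck (172,316).

By the description I choose yellow and orange, and check them in a crop.

```bash
python3 - <<'E'
from h import *
import pickle
S=pickle.load(open('s0.pkl','rb'));T=S['top'];C=S['scene']
def big(m):
    n,l,st,ce=cv2.connectedComponentsWithStats(m.astype(np.uint8));out=[(st[i,4],st[i,:4].tolist(),ce[i].round(1).tolist()) for i in range(1,n)];return sorted(out,reverse=True)[:3]
for nm,s in S.items():
    h=cv2.cvtColor(s['image'],cv2.COLOR_BGR2HSV);H,Sa,V=[h[...,i].astype(int) for i in range(3)]
    print(nm,'yellow',big((H>20)&(H<33)&(Sa>180)&(V>110)))
    print('orange',big((H>7)&(H<17)&(Sa>215)&(V>150)))
    print('red',big(((H<4)|(H>176))&(Sa>200)&(V>90)))
for n,u,v,z in[('yel',501,268,131),('blk',495,241,131),('red',502.5,296,131),('rackc1',501,227,74),('rackc2',512,310,74),('cover',188,272,16),('knob',186,271,50),('green',140,198,16),('tin',190,220,100),('puck',172,316,34),('jar',218,163,85),('hole',281,256,74),('cup',335,252,102),('jA',255,228,74),('jB',359,223,74),('jC',362,286,74),('jD',258,291,74),('pot',428,167,100),('block',256,362,40)]:
    print(n,onz(T,u,v,z).round(0)[:2])
w=snap('wrist');c,d=ray(w,320,240);st=readout.sense();print('wrist cam',c,d,w['fx'],st['tool_pos'],st['tcp_rot'])
print(w['world_to_cam'])
im=T['image']
cr=[cv2.resize(im[y:y+110,x:x+130],(390,330),interpolation=cv2.INTER_CUBIC) for x,y in[(430,215),(120,220)]]
j=cv2.resize(im[210:300,245:375],(780,540)[:2] if 0 else (390,270),interpolation=cv2.INTER_CUBIC)
g=cv2.resize(C['image'][240:350,90:220],(390,270))
cv2.imwrite('pics/crop1.png',np.vstack([np.hstack(cr),np.hstack([j,g])]))
E
```

```text
scene yellow []
orange []
red []
top yellow [(np.int32(922), [274, 142, 106, 15], [327.6, 148.8]), (np.int32(159), [494, 261, 13, 15], [500.3, 267.8]), (np.int32(103), [329, 246, 12, 12], [334.1, 251.8])]
orange [(np.int32(895), [169, 254, 37, 37], [187.6, 272.0])]
red [(np.int32(125), [498, 290, 13, 13], [503.8, 295.7]), (np.int32(4), [429, 143, 2, 3], [429.8, 144.2]), (np.int32(1), [385, 122, 1, 1], [385.0, 122.0])]
yel [ 534. -340.]
blk [ 586. -330.]
red [ 480. -341.]
rackc1 [ 619. -361.]
rackc2 [ 451. -378.]
cover [530. 291.]
knob [531. 287.]
green [690. 398.]
tin [632. 269.]
puck [438. 318.]
jar [751. 218.]
hole [561.  89.]
cup [567. -20.]
jA [618. 142.]
jB [628. -71.]
jC [500. -76.]
jD [490. 135.]
pot [ 739. -209.]
block [344. 142.]
wrist cam [ 292.89669948 -529.2270064   373.6613591 ] [-0.28730821 -0.11419574 -0.95101501] 409.55104075325363 [ 218.43131514 -558.35666332  230.4596749 ] [-9.00845420e+01  6.67163856e-03 -1.58638331e+02]
[[ 3.64096391e-01 -9.31360471e-01 -1.22089823e-03 -5.99087543e+02]
 [-8.84788283e-01 -3.46298690e-01  3.11812302e-01 -4.06312600e+01]
 [-2.90832448e-01 -1.12449497e-01 -9.50142935e-01  3.80704254e+02]
 [ 0.00000000e+00  0.00000000e+00  0.00000000e+00  1.00000000e+00]]
```

View pics/crop1.png

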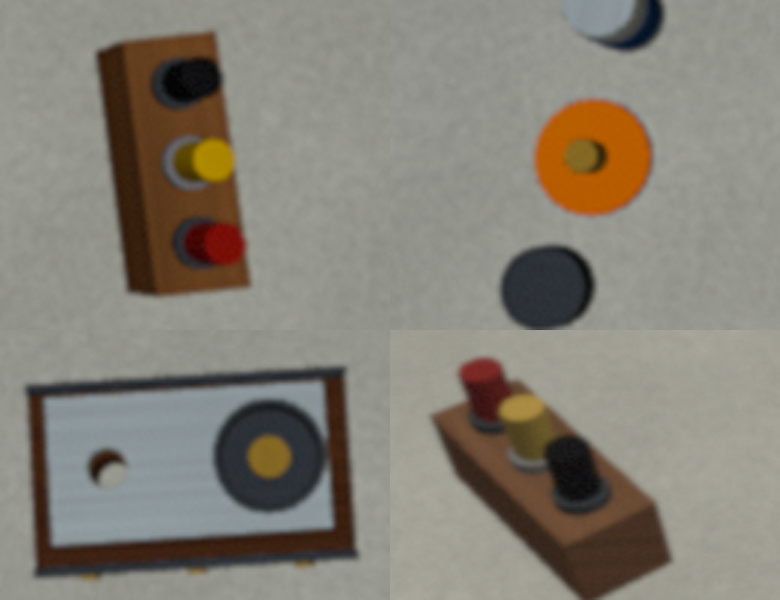

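The crop confirms the choice: the yellow pin is in the middle slot (top centre at about (501,268) in the full image) and the orange cover is at (188,272). Black and red punches sit either side of the pin. Moving above the rack.

{"fn": "move_arm", "kwargs": {"motion": "31.5 21.8 -2 0 0 -15.7;31.5 21.8 -2 0 0 -15.7;31.5 21.8 -2 0 0 -15.7;31.5 21.8 -2 0 0 -15.7;31.5 21.8 -2 0 0 -15.7;31.5 21.8 -2 0 0 -15.7;31.5 21.8 -2 0 0 -15.7;31.5 21.8 -2 0 0 -15.7;31.5 21.8 -2 0 0 -15.7;31.5 21.8 -2 0 0 -15.7", "fingers": 8.5, "squeeze": 60}}

```text
time: 0.98
tool_pos: [537.3, -336.4, 210.4]
tcp_rot: [-90.1, 0.1, -174.1]
ft_force: [0.9, -0.2, -0.1]
finger_gap: 85.1
```

```bash
python3 - <<'E'
from h import *
s=snap('wrist','w1.png');st=readout.sense();print(st['time'],st['tool_pos'],st['tcp_rot'],proj(s,[534,-341,131]))
h=cv2.cvtColor(s['image'],cv2.COLOR_BGR2HSV);H,Sa,V=[h[...,i].astype(int) for i in range(3)]
m=((H>20)&(H<33)&(Sa>150)&(V>140)).astype(np.uint8)
n,l,q,ce=cv2.connectedComponentsWithStats(m)
for i in range(1,n):
    if q[i,4]>100: print(q[i],ce[i],onz(s,*ce[i],131))
E
```

```text
1.0333 [ 537.28122065 -336.36568847  210.21952248] [-9.01189534e+01  3.10285318e-02 -1.74055817e+02] [326.55211302 258.57466307]
```

View pics/w1.png

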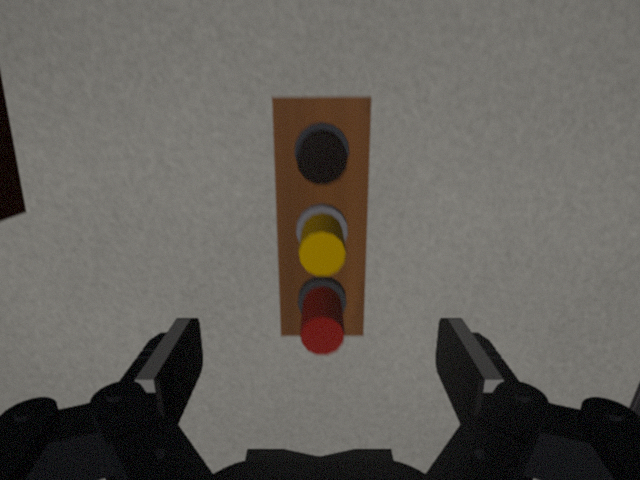

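The wrist view shows the handles in a vertical row, so the rack is aligned with the gripper. The yellow top disc is at about (322,255), black at (322,157) and red at (322,335). Next I fit circles to refine.

```bash
python3 - <<'E'
from h import *
s=snap('wrist');st=readout.sense();print(st['tool_pos'],st['tcp_rot'])
im=s['image'];print(im[258,322],im[228,322],im[335,322])
h=cv2.cvtColor(im,cv2.COLOR_BGR2HSV);V=h[...,2]
for nm,box,lo in[('y',(295,225,350,285),None),('r',(295,300,350,360),None)]:
    x0,y0,x1,y1=box;sub=h[y0:y1,x0:x1]
    mm=(sub[...,1]>150);t,_=cv2.threshold(sub[...,2][mm].reshape(-1,1),0,255,cv2.THRESH_OTSU)
    m=(mm&(sub[...,2]>t)).astype(np.uint8);m=cv2.morphologyEx(m,cv2.MORPH_OPEN,np.ones((7,7)))
    c=max(cv2.findContours(m,0,2)[0],key=cv2.contourArea);(u,v),rad=cv2.minEnclosingCircle(c)
    bx=cv2.boundingRect(c);u2,v2=x0+bx[0]+(bx[2]-1)/2,y0+bx[1]+bx[3]-1-(bx[2]-1)/2*.97
    print(nm,t,bx,(x0+u,y0+v,rad),(u2,v2),onz(s,u2,v2,131))
E
```

```text
[ 535.35341638 -338.24855715  210.30521207] [-9.00756131e+01 -3.85833270e-02 -1.74096131e+02]
[  0 108 136] [ 3 60 78] [14 22 98]
y 107.0 (6, 10, 45, 43) (323.0714282989502, 256.3367347717285, 23.051862716674805) (323.0, 255.66) [ 535.60105813 -338.74962111  131.        ]
r 80.0 (8, 20, 41, 36) (323.1259536743164, 337.04198455810547, 20.74800682067871) (323.0, 335.6) [ 483.2559344  -344.35812766  131.        ]
```

{"fn": "move_arm", "kwargs": {"motion": "0.2 0.2 -3 0 0 0;0.2 0.2 -6 0 0 0;0.2 0.2 -9 0 0 0;0.2 0.2 -11 0 0 0;0.2 0.2 -12 0 0 0;0.2 0.2 -12 0 0 0;0.2 0.2 -12 0 0 0;0.2 0.2 -12 0 0 0"}}

```text
time: 1.75
tool_pos: [536.3, -340.1, 93.5]
tcp_rot: [-89.9, 0.1, -174.4]
ft_force: [0.0, -0.1, -0.1]
finger_gap: 84.9
```

{"fn": "move_arm", "kwargs": {"motion": "0 0 0 0 0 0;0 0 0 0 0 0;0 0 0 0 0 0;0 0 0 0 0 0;0 0 0 0 0 0;0 0 0 0 0 0;0 0 0 0 0 0;0 0 0 0 0 0", "fingers": 1.5, "squeeze": 60}}

```text
time: 2.42
tool_pos: [535.8, -338.9, 91.9]
tcp_rot: [-90.0, 0.0, -174.3]
ft_force: [-1.3, 1.7, 5.9]
finger_gap: 26.4
```

{"fn": "move_arm", "kwargs": {"motion": "0 0 1 0 0 0;0 0 3 0 0 0;0 0 6 0 0 0;0 0 9 0 0 0;0 0 12 0 0 0;-0.2 2 13 0 0 0;-0.6 5 13 0 0 0;-1 8.5 13 0 0 0;-1.4 12 13 0 0 0;-1.7 15.5 13 0 0 0"}}

```text
time: 3.25
tool_pos: [517.6, -182.4, 221.1]
tcp_rot: [-90.0, -0.0, -174.4]
ft_force: [0.5, -0.2, -1.7]
finger_gap: 26.3
```

{"fn": "move_arm", "kwargs": {"motion": "-0.4 3.7 0 0 0 0;-0.8 7.4 0 0 0 0;-1.1 11.1 0 0 0 0;-1.4 15 0 0 0 0;-1.7 18.7 0 0 0 0;-1.9 22.4 0 0 0 0;-1.9 25.5 0 0 0 0;-1.9 27 0 0 0 0;-1.9 27.3 0 0 0 0;-1.9 27.3 0 0 0 0"}}

```text
time: 4.08
tool_pos: [499.2, 90.1, 221.2]
tcp_rot: [-90.0, -0.0, -174.2]
ft_force: [0.7, -0.4, -2.2]
finger_gap: 26.9
```

{"fn": "move_arm", "kwargs": {"motion": "0 0 0 0 0 0;0 0 0 0 0 0;0 0 0 0 0 0;0 0 0 0 0 0"}}

```text
time: 4.42
tool_pos: [499.6, 88.2, 221.3]
tcp_rot: [-90.0, -0.0, -174.4]
ft_force: [0.6, 0.3, -1.4]
finger_gap: 26.5
```

```bash
python3 - <<'E'
from h import *
import pickle
s=snap('wrist','w2.png');st=readout.sense();print(st['time'],st['tool_pos'],st['tcp_rot'],st['finger_gap'],proj(s,[561,89,74]))
pickle.dump(s,open('w2.pkl','wb'))
E
```

```text
4.4667 [499.64485927  88.35025325 221.26398058] [-8.99943867e+01 -5.44610439e-03 -1.74419256e+02] 26.672422637168676 [326.31924325 135.42765219]
```

View pics/w2.png

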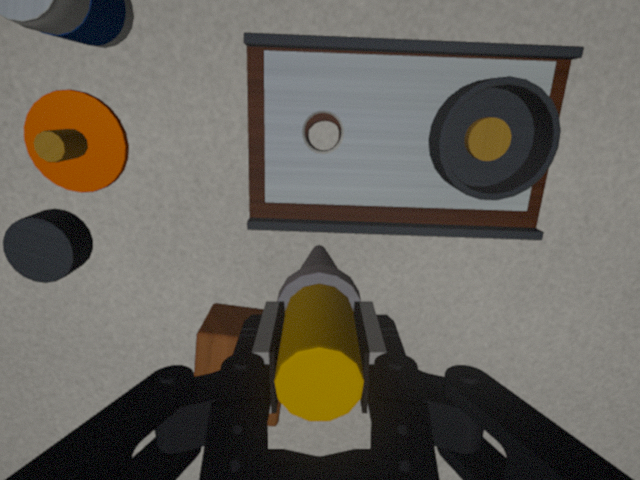

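The wrist view shows the pin held upright, the plate hole at about (322,131) with the block hole's bright bench disc at (324,136), and the cup at (495,137). The orange cover is at (76,140).

```bash
python3 - <<'E'
from h import *
import pickle
s=pickle.load(open('w2.pkl','rb'));im=s['image']
c=cv2.resize(im[100:165,285:360],None,fx=8,fy=8,interpolation=cv2.INTER_CUBIC)
cv2.imwrite('pics/hole.png',c)
h=cv2.cvtColor(im,cv2.COLOR_BGR2HSV)
# brown (block wood) inside hole + bright disc
for v in (118,125,131,136,142,148): print(v,[tuple(h[v,u]) for u in range(300,346,5)])
print('corners z74')
for u,v in[(245,34),(583,46),(541,238),(248,230)]: print(onz(s,u,v,74)[:2].round(1))
print('hole/cup',onz(s,322,131,74)[:2],onz(s,324,136,0)[:2],ray(s,320,240)[0])
E
```

```text
118 [(np.uint8(105), np.uint8(18), np.uint8(141)), (np.uint8(108), np.uint8(18), np.uint8(142)), (np.uint8(10), np.uint8(48), np.uint8(80)), (np.uint8(7), np.uint8(100), np.uint8(69)), (np.uint8(5), np.uint8(103), np.uint8(69)), (np.uint8(5), np.uint8(98), np.uint8(65)), (np.uint8(6), np.uint8(100), np.uint8(69)), (np.uint8(11), np.uint8(55), np.uint8(79)), (np.uint8(100), np.uint8(16), np.uint8(141)), (np.uint8(103), np.uint8(21), np.uint8(145))]
125 [(np.uint8(110), np.uint8(16), np.uint8(142)), (np.uint8(12), np.uint8(30), np.uint8(86)), (np.uint8(2), np.uint8(86), np.uint8(59)), (np.uint8(25), np.uint8(11), np.uint8(139)), (np.uint8(13), np.uint8(17), np.uint8(137)), (np.uint8(26), np.uint8(15), np.uint8(140)), (np.uint8(26), np.uint8(13), np.uint8(139)), (np.uint8(12), np.uint8(10), np.uint8(123)), (np.uint8(13), np.uint8(19), np.uint8(94)), (np.uint8(110), np.uint8(16), np.uint8(145))]
131 [(np.uint8(104), np.uint8(20), np.uint8(141)), (np.uint8(11), np.uint8(72), np.uint8(67)), (np.uint8(26), np.uint8(13), np.uint8(138)), (np.uint8(25), np.uint8(11), np.uint8(139)), (np.uint8(
[... 1094 characters left out ...]
uint8(8), np.uint8(130)), (np.uint8(96), np.uint8(18), np.uint8(145))]
148 [(np.uint8(102), np.uint8(18), np.uint8(142)), (np.uint8(104), np.uint8(20), np.uint8(142)), (np.uint8(60), np.uint8(4), np.uint8(117)), (np.uint8(34), np.uint8(27), np.uint8(76)), (np.uint8(23), np.uint8(16), np.uint8(140)), (np.uint8(25), np.uint8(11), np.uint8(136)), (np.uint8(10), np.uint8(14), np.uint8(109)), (np.uint8(45), np.uint8(8), np.uint8(132)), (np.uint8(102), np.uint8(18), np.uint8(141)), (np.uint8(105), np.uint8(14), np.uint8(142))]
corners z74
[618.6 147.3]
[632.8 -70.3]
[502.7 -77.8]
[487.8 139.7]
hole/cup [563.64522737  92.25226584] [555.69752721  89.1083425 ] [579.18410505  96.21339639 364.56768487]
```

View pics/hole.png

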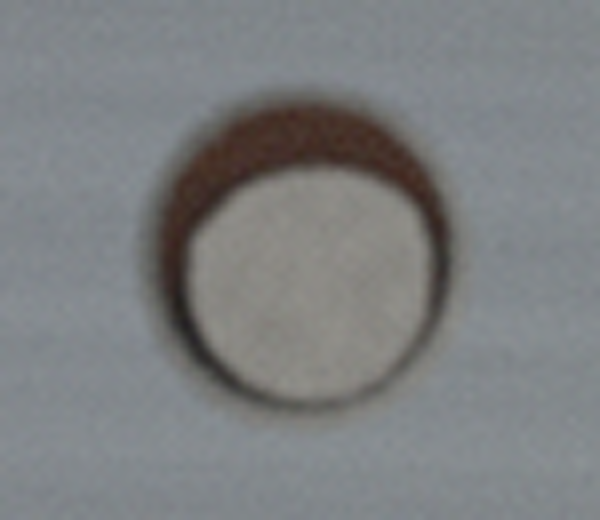

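The zoom shows the plate hole centred at crop (303,252) and the full bottom circle of the block hole centred at crop (310,285). Next I measure the pin in hand with the same camera, to cancel the bias.

```bash
python3 - <<'E'
from h import *
import pickle
s=pickle.load(open('w2.pkl','rb'));im=s['image']
print('block hole z0',onz(s,323.3,135.2,0)[:2],'plate hole',onz(s,322.4,130.9,74)[:2])
# pin tip: width profile of the tip per row vs background, tip and handle
g=cv2.cvtColor(im,cv2.COLOR_BGR2GRAY).astype(float);h=cv2.cvtColor(im,cv2.COLOR_BGR2HSV)
for v in range(242,272,3):
    row=g[v,290:350];idx=np.where(row<105)[0]; print(v,(idx.min()+290,idx.max()+290) if len(idx) else None,end=' ')
m=((h[...,0]>20)&(h[...,0]<33)&(h[...,1]>180)&(h[...,2]>115)).astype(np.uint8)
m[:250]=0;m=cv2.morphologyEx(m,cv2.MORPH_OPEN,np.ones((9,9)));c=max(cv2.findContours(m,0,2)[0],key=cv2.contourArea);print('\nhandle',cv2.boundingRect(c),cv2.minEnclosingCircle(c))
T=readout.sense()['tool_pos'];print(T)
for z in (133,135,137):
    for v in (246,248,250): print(z,v,onz(s,319.5,v,z)[:2].round(1))
for v in (380,384): print('top',onz(s,319,v,260)[:2].round(1))
E
```

```text
block hole z0 [556.30618109  89.77764432] plate hole [563.73783979  91.98570265]
242 None 245 (np.int64(317), np.int64(321)) 248 (np.int64(313), np.int64(324)) 251 (np.int64(311), np.int64(326)) 254 (np.int64(309), np.int64(328)) 257 (np.int64(307), np.int64(330)) 260 (np.int64(305), np.int64(332)) 263 (np.int64(303), np.int64(334)) 266 (np.int64(301), np.int64(336)) 269 (np.int64(300), np.int64(338)) 
handle (276, 347, 87, 74) ((318.6965026855469, 383.5252990722656), 43.539405822753906)
[499.64485927  88.35025325 221.26398058]
133 246 [500.5  87.9]
133 248 [499.3  87.8]
133 250 [498.   87.7]
135 246 [501.2  88. ]
135 248 [500.   87.9]
135 250 [498.7  87.8]
137 246 [501.9  88.1]
137 248 [500.7  88. ]
137 250 [499.4  87.8]
top [501.   88.5]
top [499.6  88.3]
```

{"fn": "move_arm", "kwargs": {"motion": "2 0.1 0 0 0 0;4 0.1 0 0 0 0;5.4 0.15 -1 0 0 0;5.7 0.15 -3 0 0 0;5.7 0.15 -5 0 0 0;5.7 0.15 -6 0 0 0;5.7 0.15 -6.7 0 0 0;5.7 0.15 -7.4 0 0 0;5.7 0.15 -7.8 0 0 0;5.7 0.15 -7.8 0 0 0", "squeeze": 110}}

```text
time: 5.3
tool_pos: [556.6, 90.7, 143.2]
tcp_rot: [-90.0, 0.0, -174.3]
ft_force: [-0.1, -0.4, -2.8]
finger_gap: 26.0
```

{"fn": "move_arm", "kwargs": {"motion": "0 0 -0.4 0 0 0;0 0 -0.8 0 0 0;0 0 -1.2 0 0 0;0 0 -1.6 0 0 0;0 0 -2 0 0 0;0 0 -2.4 0 0 0;0 0 -2.4 0 0 0"}}

```text
time: 5.88
tool_pos: [556.0, 90.7, 118.1]
tcp_rot: [-90.0, -0.1, -174.3]
ft_force: [1.1, -0.0, -2.7]
finger_gap: 25.5
```

{"fn": "move_arm", "kwargs": {"motion": "0 0 -0.3 0 0 0;0 0 -0.6 0 0 0;0 0 -0.9 0 0 0;0 0 -1.2 0 0 0;0 0 -1.5 0 0 0;0 0 -1.5 0 0 0;0 0 -1.5 0 0 0"}}

```text
time: 6.47
tool_pos: [556.2, 90.7, 103.9]
tcp_rot: [-90.0, -0.1, -174.3]
ft_force: [1.0, -0.2, -2.8]
finger_gap: 26.2
```

{"fn": "move_arm", "kwargs": {"motion": "0 0 -0.2 0 0 0;0 0 -0.4 0 0 0;0 0 -0.6 0 0 0;0 0 -0.8 0 0 0;0 0 -1 0 0 0;0 0 -1.1 0 0 0;0 0 -1.1 0 0 0"}}

```text
time: 7.05
tool_pos: [556.6, 90.5, 93.0]
tcp_rot: [-90.0, -0.0, -174.3]
ft_force: [0.3, -1.4, -3.0]
finger_gap: 25.6
```

{"fn": "move_arm", "kwargs": {"motion": "0 0 -0.1 0 0 0;0 0 -0.2 0 0 0;0 0 -0.3 0 0 0;0 0 -0.4 0 0 0;0 0 -0.4 0 0 0;0 0 -0.4 0 0 0"}}

```text
time: 7.55
tool_pos: [557.3, 90.7, 92.0]
tcp_rot: [-90.0, 0.1, -174.3]
ft_force: [-7.3, -2.2, 16.1]
finger_gap: 26.0
```

{"fn": "move_arm", "kwargs": {"motion": "0 0 0 0 0 0;0 0 0.2 0 0 0;0 0 0.2 0 0 0;0 0 0.2 0 0 0;0 0 0.2 0 0 0;0 0 0.2 0 0 0"}}

```text
time: 8.05
tool_pos: [557.0, 90.8, 92.0]
tcp_rot: [-90.0, 0.1, -174.3]
ft_force: [-2.1, -1.1, 6.1]
finger_gap: 25.9
```

{"fn": "move_arm", "kwargs": {"motion": "0 0 0 0 0 0;0 0 0 0 0 0;0 0 0 0 0 0;0 0 0 0 0 0;0 0 0 0 0 0", "fingers": 5}}

```text
time: 8.47
tool_pos: [556.3, 90.8, 91.0]
tcp_rot: [-90.0, -0.0, -174.3]
ft_force: [-0.0, -0.6, 0.0]
finger_gap: 49.8
```

{"fn": "move_arm", "kwargs": {"motion": "0 0 2 0 0 0;0 0 5 0 0 0;0 0 8 0 0 0;-1 0 11 0 0 0;-3 0 13 0 0 0;-5.5 0 13 0 0 0;-5.5 0 13 0 0 0;-5.5 0 13 0 0 0;-5.5 0 13 0 0 0"}}

```text
time: 9.22
tool_pos: [501.8, 90.7, 221.0]
tcp_rot: [-90.0, 0.0, -174.3]
ft_force: [1.1, 0.1, -0.1]
finger_gap: 49.9
```

```bash
python3 - <<'E'
from h import *
import pickle
s=snap('wrist','w3.png');t=snap('top');st=readout.sense();print(st['time'],st['tool_pos'],st['tcp_rot'],st['finger_gap'])
pickle.dump(s,open('w3.pkl','wb'));pickle.dump(t,open('t3.pkl','wb'))
c=s['image'][0:300]
cv2.imwrite('pics/w3b.png',np.hstack([cv2.resize(c,(640,300))]))
E
```

```text
9.3167 [501.89489922  90.66146664 220.69340232] [-9.00007439e+01 -4.20833277e-02 -1.74348573e+02] 50.30432303111886
```

View pics/w3b.png

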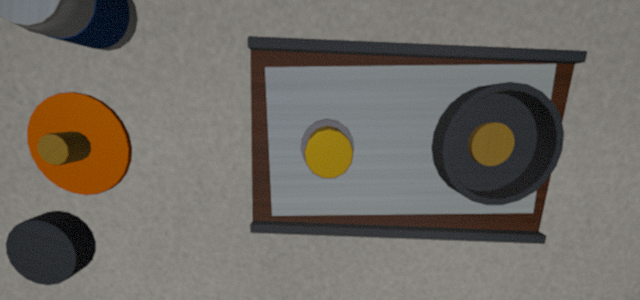

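The picture shows the pin standing upright with its collar on the plate (handle top at (329,152)), the cup rim at about (498,142), its brass centre at (493,144), and the cover at (80,143) with its knob top at about (53,149). Measuring these.

```bash
python3 - <<'E'
from h import *
import pickle
for nm in('w3','t3'):
    s=pickle.load(open(nm+'.pkl','rb'));im=s['image'];h=cv2.cvtColor(im,cv2.COLOR_BGR2HSV);H,Sa,V=[h[...,i].astype(int) for i in range(3)]
    def comp(m,box,k=3):
        x0,y0,x1,y1=box;z=np.zeros(m.shape,np.uint8);z[y0:y1,x0:x1]=m[y0:y1,x0:x1]
        z=cv2.morphologyEx(z,cv2.MORPH_OPEN,np.ones((k,k)))
        c=max(cv2.findContours(z,0,cv2.CHAIN_APPROX_NONE)[0],key=cv2.contourArea)
        return c,cv2.boundingRect(c),cv2.fitEllipse(cv2.convexHull(c))
    w=nm=='w3'
    bC=(20,80,140,210) if w else (160,245,215,300)
    _,b,e=comp((H>5)&(H<18)&(Sa>200)&(V>110),bC);print(nm,'orange',b,np.round(e[0],1),np.round(e[1],1),onz(s,*e[0],16)[:2].round(1))
    bP=(295,115,365,185) if w else (265,240,297,272)
    _,b,e=comp((H>20)&(H<33)&(Sa>180)&(V>(115 if w else 90)),bP);print('pin',b,np.round(e[0],1),np.round(e[1],1),onz(s,*e[0],131)[:2].round(1))
    bB=(465,115,525,172) if w else (320,235,350,268)
    _,b,e=comp((H>12)&(H<30)&(Sa>120)&(V>70),bB);print('brass cup',b,np.round(e[0],1),np.round(e[1],1),onz(s,*e[0],78)[:2].round(1))
    bD=(425,72,570,210) if w else (310,228,360,280)
    c,b,e=comp(((Sa<80)&(V<95))|((H>12)&(H<30)&(Sa>120)&(V>70)),bD,9 if w else 3);print('cup dark',b,np.round(e[0],1),np.round(e[1],1),onz(s,*e[0],102)[:2].round(1))
    x,y,ww,hh=bB[0],bB[1],bB[2]-bB[0],bB[3]-bB[1]
    bK=(30,125,75,172) if w else (175,260,197,282)
    _,b,e=comp((H>12)&(H<30)&(Sa<215)&(V>80),bK);print('knob',b,np.round(e[0],1),np.round(e[1],1),onz(s,*e[0],50)[:2].round(1))
s=pickle.load(open('w3.pkl','rb'))
for u,v in[(266,66),(556,64),(535,213),(271,216)]: print('plate',onz(s,u,v,74)[:2].round(1))
cv2.imwrite('pics/cup.png',np.hstack([cv2.resize(s['image'][70:215,420:575],None,fx=3.5,fy=3.5)[:500,:540] if 0 else cv2.resize(s['image'][70:215,420:575],(465,435)),cv2.resize(s['image'][85:215,20:140],(330,435))[:, :330]]))
E
```

```text
w3 orange (28, 93, 100, 101) [ 77.9 143. ] [ 91.1 109.1] [533.2 294.7]
pin (305, 130, 47, 47) [328.2 153.1] [46.5 47.9] [557.2  91. ]
brass cup (470, 123, 44, 43) [491.6 143.2] [42.7 45.7] [569.4 -21. ]
cup dark (432, 84, 119, 121) [491.4 146.4] [115.  123.1] [568.5 -11.3]
knob (38, 134, 30, 31) [ 52.5 148.9] [27.3 33.4] [531.6 294.9]
t3 orange (169, 257, 11, 30) [177.1 271.7] [16.  28.6] [530.8 314.5]Traceback (most recent call last):
  File "<stdin>", line 14, in <module>
  File "<stdin>", line 8, in comp
ValueError: max() iterable argument is empty
```

{"fn": "move_arm", "kwargs": {"motion": "-0.5 -3 0 0 0 0;-1 -6 0 0 0 0;-1 -9 0 0 0 0;-1 -11 0 0 0 0;-1 -11 0 0 0 0;-1 -11 0 0 0 0;-1 -11 0 0 0 0;-1 -11 0 0 0 0"}}

```text
time: 9.98
tool_pos: [491.7, -18.5, 221.0]
tcp_rot: [-90.0, -0.0, -174.3]
ft_force: [0.4, 0.5, 0.1]
finger_gap: 49.9
```

```bash
python3 - <<'E'
from h import *
import pickle
s=snap('wrist');st=readout.sense();print(st['time'],st['tool_pos'])
pickle.dump(s,open('w4.pkl','wb'));im=s['image'];p=proj(s,[567,-20,102]);print(p)
x,y=int(p[0])-85,max(0,int(p[1])-85);c=im[y:y+170,x:x+170];print(x,y)
cv2.imwrite('pics/cup.png',cv2.resize(c,(595,595),interpolation=cv2.INTER_CUBIC))
E
```

```text
10.0333 [491.67356989 -18.38422718 221.0545932 ]
[333.58951246 115.45636473]
248 30
```

View pics/cup.png

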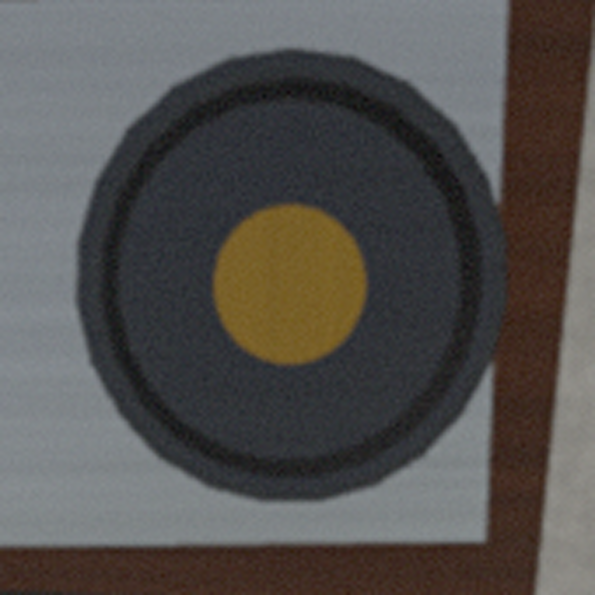

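The crop shows the cup rim spanning crop x 77–505 and y 50–500, with the brass floor disc centred at (290,284).

```bash
python3 - <<'E'
from h import *
import pickle
s=pickle.load(open('w4.pkl','rb'))
f=lambda x,y,z:onz(s,248+(x+.5)/3.5-.5,30+(y+.5)/3.5-.5,z)[:2]
a,b,c,d=f(77,280,102),f(505,280,102),f(291,50,102),f(291,500,102);print(a,b,c,d)
print('outer',(a+b)/2,(c+d)/2)
a,b,c,d=f(103,280,102),f(482,280,102),f(292,77,102),f(292,478,102)
print('inner',(a+b)/2,(c+d)/2,'brass',f(290,284,78))
E
```

```text
[566.50091446  19.16641224] [573.89703092 -55.01835224] [606.39487252 -13.98186521] [532.18958848 -22.0653471 ]
outer [570.19897269 -17.92597   ] [569.2922305  -18.02360615]
inner [570.22486941 -18.18572017] [569.25272351 -18.20333358] brass [569.3597567  -18.50071331]
```

{"fn": "move_arm", "kwargs": {"motion": "0 4 0 0 0 0;0 8 0 0 0 0;0 12 0 0 0 0;0 16 0 0 0 0;0 20 0 0 0 0;-0.5 24 0 0 0 0;-1.5 27 0 0 0 0;-2.5 30 0 0 0 0;-3.5 31.3 0 0 0 0;-3.5 31.3 0 0 0 0"}}

```text
time: 10.87
tool_pos: [454.1, 297.6, 221.1]
tcp_rot: [-90.1, -0.1, -174.0]
ft_force: [-1.1, 0.2, 0.1]
finger_gap: 49.8
```

{"fn": "move_arm", "kwargs": {"motion": "0 0 0 0 0 0;0 0 0 0 0 0;0 0 0 0 0 0"}}

```text
time: 11.12
tool_pos: [457.0, 293.0, 221.3]
tcp_rot: [-90.0, 0.0, -174.4]
ft_force: [0.1, 0.7, -0.9]
finger_gap: 49.9
```

```bash
python3 - <<'E'
from h import *
import pickle
s=snap('wrist');st=readout.sense();print(st['time'],st['tool_pos'])
im=s['image'];p=proj(s,[532,294,16]);print(p)
h=cv2.cvtColor(im,cv2.COLOR_BGR2HSV);H,Sa,V=[h[...,i].astype(int) for i in range(3)]
m=((H>5)&(H<18)&(Sa>200)&(V>110)).astype(np.uint8);x,y=p.astype(int)
k=np.zeros_like(m);k[max(0,y-90):y+90,x-90:x+90]=1
c=max(cv2.findContours(m*k,0,cv2.CHAIN_APPROX_NONE)[0],key=cv2.contourArea);e=cv2.fitEllipse(cv2.convexHull(c));print('orange',e,onz(s,*e[0],16)[:2])
q=((H>15)&(H<32)&(V>70)&(m==0)).astype(np.uint8)*k;q=cv2.morphologyEx(q,cv2.MORPH_OPEN,np.ones((5,5)))
for c in cv2.findContours(q,0,2)[0]: print('knob',cv2.boundingRect(c),cv2.fitEllipse(c),onz(s,*cv2.fitEllipse(c)[0],50)[:2])
x0,y0=x-60,max(0,y-70);cv2.imwrite('pics/cov.png',cv2.resize(im[y0:y0+130,x0:x0+130],(520,520)));print(x0,y0)
E
```

```text
11.1667 [457.04775634 292.89004701 221.30247777]
[326.58440221 113.43885348]
orange ((325.2759704589844, 112.0231704711914), (100.11766815185547, 104.68489837646484), 2.993218421936035) [532.98759588 295.17107043]Traceback (most recent call last):
  File "<stdin>", line 10, in <module>
cv2.error: OpenCV(4.12.0) /io/opencv/modules/imgproc/src/shapedescr.cpp:361: error: (-201:Incorrect size of input array) There should be at least 5 points to fit the ellipse in function 'fitEllipseNoDirect'
```

The cup is at (569.4,−18.2), 109.9 mm from the pin against a nominal 110 mm. The cover is at (533,295). Going for the knob.

{"fn": "move_arm", "kwargs": {"motion": "2 0.1 0 0 0 0;5 0.1 -1 0 0 0;7 0.15 -3 0 0 0;7.6 0.15 -6.5 0 0 0;7.6 0.15 -10 0 0 0;7.6 0.15 -13.5 0 0 0;7.6 0.15 -16.5 0 0 0;7.6 0.15 -18.5 0 0 0;7.6 0.15 -19.9 0 0 0;7.6 0.15 -19.9 0 0 0"}}

```text
time: 12.0
tool_pos: [530.5, 293.2, 18.5]
tcp_rot: [-89.9, -0.3, -174.4]
ft_force: [-0.2, -0.7, -0.7]
finger_gap: 50.0
```

{"fn": "move_arm", "kwargs": {"motion": "0 0 0 0 0 0;0 0 0 0 0 0;0 0 0 0 0 0;0 0 0 0 0 0;0 0 0 0 0 0;0 0 0 0 0 0;0 0 0 0 0 0", "fingers": 1.2, "squeeze": 50}}

```text
time: 12.58
tool_pos: [534.3, 295.8, 24.7]
tcp_rot: [-90.1, 0.2, -174.3]
ft_force: [0.7, -1.4, 6.4]
finger_gap: 22.2
```

{"fn": "move_arm", "kwargs": {"motion": "0 0 1 0 0 0;0 0 3 0 0 0;0 0 6 0 0 0;0 0 9.5 0 0 0;0 0 13 0 0 0;0 0 16.5 0 0 0;0 0 19.5 0 0 0;0 0 20 0 0 0;0 0 20 0 0 0;0 0 20 0 0 0"}}

```text
time: 13.42
tool_pos: [532.1, 295.2, 221.7]
tcp_rot: [-90.0, -0.0, -174.3]
ft_force: [-0.4, -0.2, -2.9]
finger_gap: 22.6
```

```bash
python3 - <<'E'
from h import *
import pickle
s=snap('wrist','w5.png');st=readout.sense();print(st['time'],st['tool_pos'],st['tcp_rot'],st['finger_gap'],st['ft_force'])
pickle.dump(s,open('w5.pkl','wb'))
E
```

```text
13.4667 [531.50083665 294.8295684  220.20921096] [-8.99491337e+01 -1.65866728e-01 -1.74333414e+02] 22.138987004394043 [-0.05377219 -0.55894504 -3.49081157]
```

View pics/w5.png

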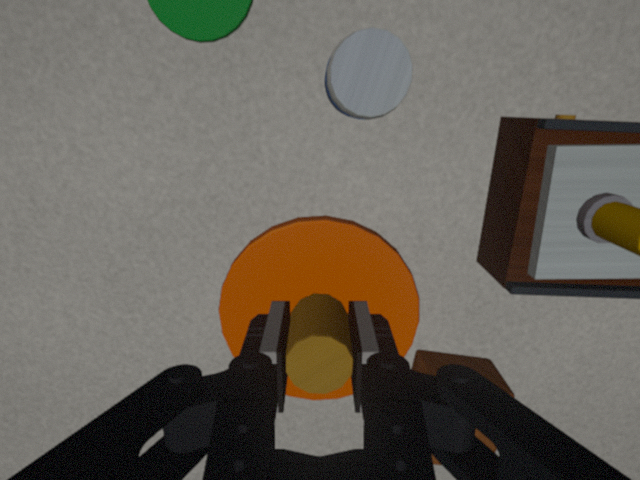

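The view shows the cover held level by its knob, with disc extents from u 220 to 420 and the top at v 217. The tin stands undisturbed at (370,73). Checking where the cover sits in the hand, then carrying it over.

```bash
python3 - <<'E'
from h import *
import pickle
from scipy.optimize import least_squares
s=pickle.load(open('w5.pkl','rb'));im=s['image'];h=cv2.cvtColor(im,cv2.COLOR_BGR2HSV);H,Sa,V=[h[...,i].astype(int) for i in range(3)]
m=((H>5)&(H<18)&(Sa>200)&(V>90)).astype(np.uint8);m[:200]=0
c=max(cv2.findContours(m,0,cv2.CHAIN_APPROX_NONE)[0],key=cv2.contourArea).reshape(-1,2)
# outer edge points only: top arc
hull=cv2.convexHull(c).reshape(-1,2);hull=hull[hull[:,1]<320]
for z in(212,214,216):
    P=np.array([onz(s,u,v,z)[:2] for u,v in hull]);f=least_squares(lambda q:np.hypot(*(P-q[:2]).T)-q[2],[532,295,42],loss='soft_l1')
    print(z,f.x,np.abs(f.fun).mean())
print(readout.sense()['tool_pos'])
E
```

```text
212 [530.07062168 295.18510002  41.0359385 ] 0.18378994190698097
214 [531.13852998 295.29112519  40.49927806] 0.1814244177204447
216 [532.20642559 295.39714586  39.96262285] 0.17905754090200965
[531.50083665 294.8295684  220.20921096]
```

{"fn": "move_arm", "kwargs": {"motion": "0.3 -2 0 0 0 0;0.8 -5.5 0 0 0 0;1.3 -9 0 0 0 0;1.8 -12.5 0 0 0 0;2.3 -16 0 0 0 0;2.8 -19.5 0 0 0 0;3.2 -23 0 0 0 0;3.5 -26.5 0 0 0 0;3.7 -29.5 0 0 0 0;3.7 -31.3 0 0 0 0"}}

```text
time: 14.3
tool_pos: [568.0, -20.9, 219.1]
tcp_rot: [-90.0, -0.3, -174.5]
ft_force: [-0.9, 0.2, -2.3]
finger_gap: 22.7
```

{"fn": "move_arm", "kwargs": {"motion": "0 0 -1 0 0 0;0 0 -3 0 0 0;0 0 -5 0 0 0;0 0 -7 0 0 0;0 0 -8.5 0 0 0;0 0 -9 0 0 0;0 0 -9 0 0 0;0 0 -9 0 0 0;0 0 -9 0 0 0"}}

```text
time: 15.05
tool_pos: [570.0, -17.5, 133.0]
tcp_rot: [-90.0, 0.0, -174.3]
ft_force: [-0.5, 0.6, -2.0]
finger_gap: 22.3
```

```bash
python3 - <<'E'
from h import *
import pickle
s=snap('wrist','w6.png');st=readout.sense();print(st['time'],st['tool_pos'],st['tcp_rot'],st['finger_gap'],st['ft_force'])
c=snap('scene');a=cv2.resize(c['image'][190:290,235:375],(560,400),interpolation=cv2.INTER_CUBIC)
b=cv2.resize(s['image'],(240,180));a[:180,:240]=b if 0 else a[:180,:240]
cv2.imwrite('pics/pre.png',a)
E
```

```text
15.1 [570.2122819  -17.67826421 133.30251129] [-8.99847629e+01  8.65764907e-02 -1.74330489e+02] 22.461326880824643 [-0.14971264  0.34589282 -1.85952773]
```

View pics/pre.png

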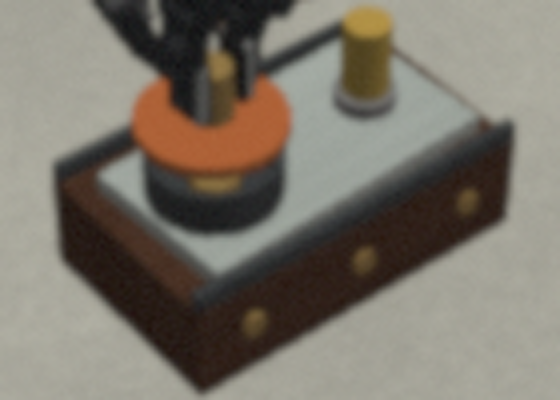

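The crop shows the cover hovering above the cup and centred on it (disc at (212,120), cup at (215,190)). The pin's collar is on the plate at (365,100). Lowering.

{"fn": "move_arm", "kwargs": {"motion": "0 0 -0.2 0 0 0;0 0 -0.4 0 0 0;0 0 -0.6 0 0 0;0 0 -0.8 0 0 0;0 0 -1 0 0 0;0 0 -1.2 0 0 0;0 0 -1.4 0 0 0;0 0 -1.4 0 0 0;0 0 -1.4 0 0 0"}}

```text
time: 15.9
tool_pos: [569.7, -17.8, 118.7]
tcp_rot: [-90.0, 0.0, -174.3]
ft_force: [-1.5, 0.9, 3.2]
finger_gap: 22.5
```

{"fn": "move_arm", "kwargs": {"motion": "0 0 -0.1 0 0 0;0 0 -0.2 0 0 0;0 0 -0.2 0 0 0;0 0 -0.2 0 0 0"}}

```text
time: 16.23
tool_pos: [570.1, -17.9, 118.6]
tcp_rot: [-90.0, 0.1, -174.3]
ft_force: [-7.5, 1.2, 15.2]
finger_gap: 22.5
```

Contact at 118.6 mm matches seated height (24.7 mm on the bench + 94 mm). Backing off the preload, then releasing.

{"fn": "move_arm", "kwargs": {"motion": "0 0 0.2 0 0 0;0 0 0.2 0 0 0;0 0 0.2 0 0 0"}}

```text
time: 16.48
tool_pos: [569.9, -17.8, 118.7]
tcp_rot: [-90.0, 0.1, -174.3]
ft_force: [-0.1, -0.1, 3.8]
finger_gap: 22.7
```

{"fn": "move_arm", "kwargs": {"motion": "0 0 0 0 0 0;0 0 0 0 0 0;0 0 0 0 0 0;0 0 0 0 0 0;0 0 0 0 0 0", "fingers": 5}}

```text
time: 16.9
tool_pos: [569.4, -17.8, 118.0]
tcp_rot: [-90.0, -0.0, -174.3]
ft_force: [-0.6, 0.8, -0.4]
finger_gap: 50.1
```

{"fn": "move_arm", "kwargs": {"motion": "0 0 1.5 0 0 0;0 0 4 0 0 0;0 0 7 0 0 0;0 0 10 0 0 0;-3 0 11 0 0 0;-6 0 11 0 0 0;-8 0 11 0 0 0;-8 0 11 0 0 0;-8 0 11 0 0 0"}}

```text
time: 17.65
tool_pos: [489.2, -17.8, 228.6]
tcp_rot: [-90.0, 0.1, -174.3]
ft_force: [0.7, 0.2, 1.0]
finger_gap: 50.0
```

```bash
python3 - <<'E'
from h import *
import pickle
s=snap('wrist');st=readout.sense();print(st['time'],st['tool_pos'],st['finger_gap'],st['ft_force'])
c=snap('scene');t=snap('top');a=cv2.resize(c['image'][190:290,235:375],(392,280),interpolation=cv2.INTER_CUBIC)
cv2.imwrite('pics/fin.png',np.hstack([cv2.resize(s['image'],(373,280)),a]))
h=cv2.cvtColor(s['image'],cv2.COLOR_BGR2HSV);H,Sa,V=[h[...,i].astype(int) for i in range(3)]
m=((H>5)&(H<18)&(Sa>200)&(V>100)).astype(np.uint8)
q=max(cv2.findContours(m,0,cv2.CHAIN_APPROX_NONE)[0],key=cv2.contourArea);e=cv2.fitEllipse(cv2.convexHull(q));print('disc',e,onz(s,*e[0],110)[:2])
T=pickle.load(open('s0.pkl','rb'))['top']['image'].astype(int)
d=np.abs(t['image'].astype(int)-T).max(2)
for n,(u,v) in dict(tin=(192,221),puck=(172,316),jar=(219,164),hammer=(320,150),blk=(493,242),red=(501,296)).items(): print(n,(d[v-15:v+15,u-15:u+15]>40).sum(),end=' ')
E
```

```text
17.7 [489.87008479 -17.85207034 228.59003911] 50.14892512916147 [-0.52072361 -0.70211344 -0.27444764]
disc ((332.49951171875, 107.17853546142578), (135.39137268066406, 141.53135681152344), 5.082084655761719) [569.46124365 -18.21706627]
tin 0 puck 0 jar 0 hammer 0 blk 0 red 0
```

View pics/fin.png

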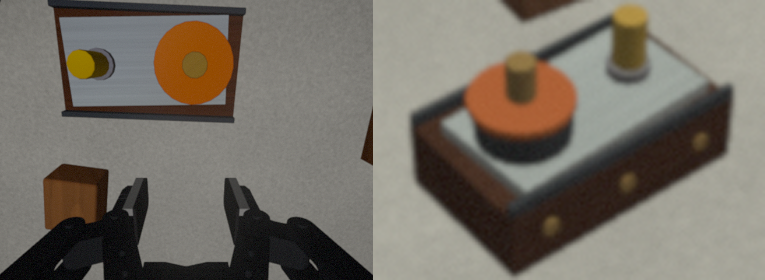

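The picture shows the cover seated level on the cup (disc at (520,95) in the right crop) and the pin upright with its collar on the plate. The gripper is clear of everything. The disc centre is at (569.5,−18.2), matching the cup. Handing in.

```bash
python3 -c "
from h import *
print(r.hand_in())"
```

```text
the job is handed in; nothing more can be done
None
```

I drove the yellow pin home through the plate into the block, then set the orange cover on the cup. I let go of everything and handed in at about 18 s of the 67 s allowed; the hand-in gives no verdict.

**Last checks:**
- **Pin:** It met firm resistance at a tool height of 92.0 mm, against 91.9 mm when it sat in the rack at the same collar height. It looks upright with its collar on the plate, and its axis is about 1.5 mm from my estimate of the block hole.
- **Cover:** The disc centre is at (569.5, −18.2) mm, against (569.4, −18.2) mm measured for the cup rim. The seating height matched what I expected to 0.1 mm, and it looks level.
- **Other things:** The tin, puck, jar, hammer and both punches show no change in the top view. The gripper is open and clear of everything.

**Disagreements:** The top camera's positions differed from the wrist camera's by 2 to 4 mm in y, so I used the wrist camera, which agreed with the arm's own readings to about 1 mm. The cover's offset in the hand came out 1 to 2 mm off in x, depending on the disc height I assumed. An early cup estimate (its distance from the pin) was 2.7 mm too long; a closer look corrected it to 109.9 mm against the nominal 110 mm.

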